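Scan two carton labels and hang the scanner on its rail

ROBOT

A 7-joint arm with a two-finger parallel gripper is mounted at the origin on the work surface. World frame = base frame: x ahead of the robot, y to its left, z up, the work surface at z = 0. Lengths are in m, angles in rad, forces in N, time in s.
With the tool pointing down it reaches from about 0.425 to 0.875 m from the base axis. Payload 4.7 kg.
Tool frame: the origin (TCP) lies midway between the tips of the shut fingers; the grasp point (between the pads) lies 19 mm behind it; z points along the fingers, y is the line along which they close (so a half turn about z gives the same grasp; the last joint's range is limited). The gripper opens to 87 mm and grips with 3 to 60 N. Pads are 19 mm wide; open, the fingers measure 117 mm over their backs; the gripper's body (75 mm by 190 mm) begins 51 mm behind the grasp point.
Start: joints at [-1.305, 0.321, -0.07, 1.45, 0.023, 1.371, -0.057], TCP at [0.162, 0.63, 0.223] pointing down, gripper open.
Joint ranges: [-2.86, 2.86], [-0.3, 2.09], [-1.38, 1.24], [0.06, 2.45], [-1.56, 4.7], [0.09, 2.05], [-2.69, 2.69]. Speed limits (rad/s): [2.57, 2.57, 3.14, 3.14, 3.14, 3.14, 3.14].

INTERFACE

Orientations are given as a rotation vector (axis times angle).
In Python, from bench import ctrl gives the robot as it stands. The module is installed in compiled form; this text tells all that it offers.
- The arm moves only by the tool carry_out, never from a script. Its argument "steps" is a list of rows, each a list of 7 numbers: the turn, a rotation vector about the world's x, y, z in degrees, then the shift along the world's x, y, z in cm, then the opening, from 0 (shut) to 1 (fully open). A call has 1 to 12 rows; each row is the pose to reach, as a shift and turn from the pose commanded when the call began; what a row does not reach only later rows make up. A row lasts 1/10 s, in which the tool goes at most 50 mm and 8.59 degrees, less where a joint would pass 70% of its speed; a pose out of reach is approached as far as the arm can. A call with a gripper value outside its range is refused whole. The fingers move at their own pace and stop on an object; "squeeze" is the grip in N (left out, the last holds). Time passes only in rows, so rows that repeat a pose let the fingers close. It gives the time, the measured TCP pose, the force, the opening and the grip force at its end, in the units of the state.
- ctrl.get_state(): the state, without advancing time (a new reading comes with each control period).
- ctrl.get_image(name): name is "scene" or "top" or "wrist"; returns a dict with "pixels" (384x512x3 uint8, red, green, blue), "camera_matrix" (3x3 intrinsics, pixels), "cam_to_world" (4x4, takes a point from camera to world coordinates); the wrist camera has in their place "T_tool_cam" (4x4, takes a point from camera to tool coordinates, whose origin is the TCP and whose axes are the flange's). Camera axes: x right, y down, z forward; pixel columns grow to the right and rows downward; lengths in m; the calibration is good to about 2 mm. The wrist camera is an equidistant fisheye: a pixel r from the principal point sees the ray r / f radians off the axis. A picture is of the moment at which its call begins: read the wrist's pose just before it. There is no depth.
- ctrl.close_job(): hands the job in; it is judged then, once.
The state is a dict: "time": time; "joint_positions": joint angles; "qd": joint speeds; "joint_torque": joint torques, N m; "position": TCP position; "tool_rot": TCP orientation; "ft_force": force on the tool from outside, world axes, zero at the start; "torque": the same for the moment, N m; "grip_width": opening from 0.0 (shut) to 1.0 (fully open); "grip_force": force on a finger pad.
Only numpy, scipy, OpenCV 4.12 (cv2) and the standard library are available. Lean on these libraries where they do the work, as an engineer would, in place of code of your own. Each camera call takes 0.05 s, during which the arm holds its last target. There are 200 camera calls.

TASK

Pick up the handheld barcode scanner and aim it square-on at the middle of the label on the tall upright carton, with its window about 8 cm from the label, and hold it quite still for two seconds; then do the same at the label on the carton that leans back in the steel rack. Then hang the scanner by its hook over the free stretch of the rail's bar, between the bare post and the white template, let go and leave it hanging quietly. Do not touch either carton with the scanner, and leave everything else on the bench where it stands.

Things in the scene. Friction and masses are not known exactly. Their poses are not given: they have to be found in the camera images.
- scanner: Loose grey and black barcode scanner, 172 mm long, 0.13 kg, on its belly. Origin on its underside below the hook; x points out of the nose along the beam, z up. Head: x -30 to +50 mm, 56 wide, z 0 to 44. Handle: x -120 to -30 mm, 30 wide, z 4 to 36, with a 44 mm wide foot at x -118 to -106. On the head a hook that opens forward, up to z 88 mm (see hook). Balances at about x -2 mm.
- grip (a point): Place to grip the scanner: middle of the handle, 75 mm behind its origin, 22 mm above its underside; 30 mm wide across the scanner's y.
- window (a point): Centre of the dark reading window on the scanner's nose, 51 mm ahead of the origin and 23 mm above the underside. The beam runs from here along the scanner's x.
- aim (a point): Point of the beam 80 mm straight ahead of the window: it should lie on the middle of the label.
- hook (a point): Middle of the underside of the hook's arm, 2 mm behind and 82 mm above the scanner's origin; it rests on the bar when hung. Hook of strip 24 mm wide, 6 thick: post at scanner x -22 to -16 mm, arm forward to x +18, tip at x +12 to +18 reaching down to z 72. A bar enters from the nose side through the 28 mm gap between head top (z 44) and tip.
- carton: Fixed tall upright cardboard carton, 130 deep x 150 wide x 200 mm high. Origin at the middle of its front lower edge; x points into the carton, z up.
- carton_label: White barcode label, 80 wide x 50 mm high, in the middle of the width of that face of the upright carton which looks towards the robot (turned at most 17 degrees from -x), 120 mm above the table. Origin at its middle; its x axis points level into the carton (the scanner's x should be parallel to it), y along its width.
- rack: Fixed steel rack holding a cardboard carton (100 deep x 150 wide x 140 mm) that leans back by 25 degrees; about 0.18 m high and 0.17 m deep overall. Origin on the table below the carton's front lower edge; x points away from its front, z up.
- rack_label: White barcode label, 80 wide x 50 mm high, on the robot-side face of the leaning carton, about 127 mm above the table; the face looks up by 25 degrees. Origin at its middle; its x axis points into the carton, 25 degrees below level (the scanner's x should be parallel to it), y along its width.
- rail: Fixed rail: grey base plate 120 x 210 x 10 mm, 14 mm posts at y +96 and -96 mm, joined by a 14 mm bar along its y, 190 mm above the table. Origin on the table under the bar's middle; x points away from the front, where the scanner comes from. A white slotted template hangs fixed on the bar at y +32 to +88 mm, reaching 12 mm in front of it and 201 mm high.
- bar (a point): On the axis of the bar (radius 7 mm), the middle of its free stretch: y -30 mm in the rail's frame, 190 mm above the table. Free between y -89 and +32 mm.
- glue: Loose white glue bottle, 44 mm across, 150 mm high, standing between the middle and the left one of the three stations (carton, rack, rail). Origin under its centre. Leave alone.
- pot: Loose small white pot, 40 mm across, 65 mm high, standing close beside the scanner's head. Origin under its centre. Leave alone.
- moulding: Loose piece of wooden moulding lying close beside the scanner, 100 x 32 x 24 mm, long along its x. Origin under its centre. Leave alone.
- tape: Loose roll of tape lying flat, 90 mm across, 45 mm high. Origin under its centre. Leave alone.
- bluebox: Loose flat blue box, 90 x 130 x 40 mm. Origin under its centre. Leave alone.
- nailer: Loose black and green nail gun standing on its 200 mm long foot, about 120 mm high. Origin under its middle. Leave alone.
- mug: Loose white mug, 80 mm across, 95 mm high. Origin under its centre. Leave alone.
- jar: Loose jar, 70 mm across, 90 mm high. Origin under its centre. Leave alone.

How it is judged:
By the outcome, as a careful person would: the job done as asked, in the order asked, and still so for the second after the job is handed in, with the robot touching nothing.
It also fails if it takes over 72 s, if anything falls off the work surface, if the arm or the gripper's body presses on something with over 40 N, if the wrist force passes 120 N, or if a joint passes its speed limit or range.

## Working session

There is one attempt and no reset: what is moved stays moved. The work goes in short steps, Python scripts to look and compute and a tool call to move; the robot and the scene stay as the last step left them, time stands still between calls to the robot, and variables do not carry over. Pictures are saved under pics/ and viewed, at most 10 in all, crops included, and the job is handed in when it is done.

Besides the shell and the picture viewer there is one more tool, called after ">>>" by a JSON object that holds its "op" and its "data". carry_out: Moves the arm, as the interface text tells. Its arguments: {"type":"object","properties":{"steps":{"type":"array","items":{"type":"array","items":{"type":"number"}}},"squeeze":{"type":"number"}},"required":["steps"]}

```bash
mkdir -p pics; python3 - <<'E'
from bench import ctrl
import cv2,numpy as np
s=ctrl.get_state();print({k:np.round(v,3).tolist() for k,v in s.items()})
for n in ("scene","top","wrist"):
    d=ctrl.get_image(n);cv2.imwrite(f"pics/{n}0.png",cv2.cvtColor(d["pixels"],cv2.COLOR_RGB2BGR))
    for k in d:
        if k!="pixels":print(n,k,np.round(d[k],4).tolist() if not isinstance(d[k],str) else d[k])
a=cv2.imread("pics/scene0.png");b=cv2.imread("pics/top0.png")
for n in("scene","top"):
    cv2.imwrite(f"pics/{n}0b.png",cv2.resize(cv2.imread(f"pics/{n}0.png"),(800,600),interpolation=cv2.INTER_CUBIC))
E
```

```text
{'time': 0.0, 'joint_positions': [-1.305, 0.322, -0.07, 1.452, 0.023, 1.371, -0.057], 'qd': [-0.001, 0.0, 0.0, -0.002, -0.0, 0.001, -0.001], 'joint_torque': [-0.0, -49.131, -0.404, -31.251, -0.064, 0.044, 0.0], 'position': [0.162, 0.629, 0.221], 'tool_rot': [-0.395, -3.117, 0.003], 'ft_force': [0.326, -0.025, -0.785], 'torque': [-0.074, -0.007, 0.009], 'grip_force': 0.0, 'grip_width': 1.001}
scene camera_matrix [[446.1643, 0.0, 252.2761], [0.0, 446.1643, 191.239], [0.0, 0.0, 1.0]]
scene cam_to_world [[0.6265, 0.441, -0.6426, 1.5536], [0.779, -0.3796, 0.499, -0.7602], [-0.0239, -0.8132, -0.5814, 0.996], [0.0, 0.0, 0.0, 1.0]]
top camera_matrix [[437.9501, 0.0, 260.2795], [0.0, 437.9501, 190.416], [0.0, 0.0, 1.0]]
top cam_to_world [[-0.0029, -0.9962, 0.087, 0.401], [-0.9999, 0.004, 0.0126, -0.028], [-0.0129, -0.087, -0.9961, 1.8787], [0.0, 0.0, 0.0, 1.0]]
wrist camera_matrix [[297.3186, 0.0, 253.6982], [0.0, 297.3186, 185.9086], [0.0, 0.0, 1.0]]
wrist T_tool_cam [[-0.0006, -0.9609, -0.277, 0.0749], [1.0, -0.0005, -0.0003, 0.0009], [0.0002, -0.277, 0.9609, -0.1621], [0.0, 0.0, 0.0, 1.0]]
```

View pics/scene0b.png

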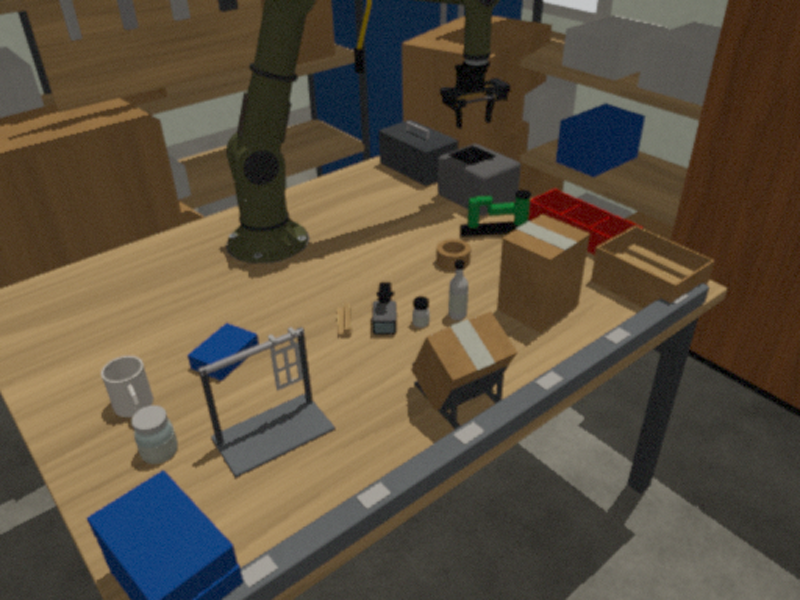

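View pics/top0b.png

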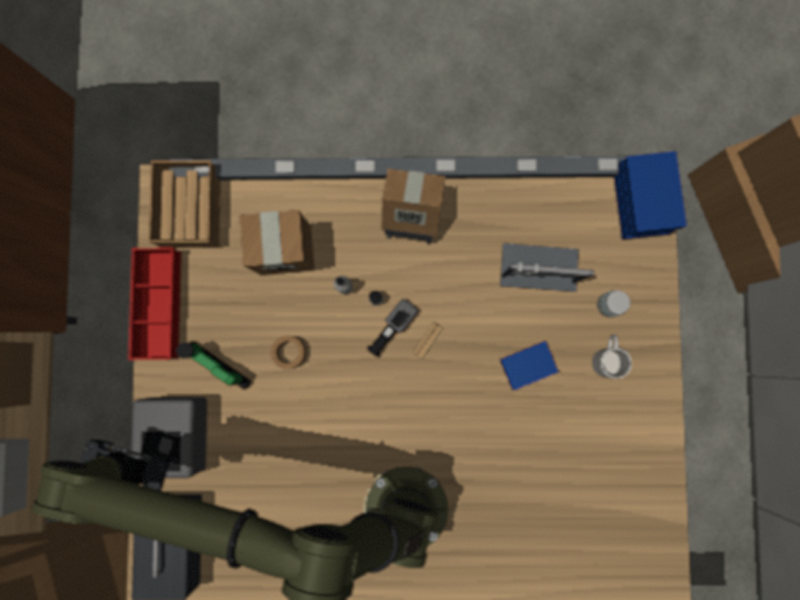

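Scene view: carton near (543,270), rack (465,365), rail (260,400), scanner (385,310), with the glue bottle at (458,290). Top view at 800 px: scanner head (405,315), handle end (377,352), pot (376,297), moulding (429,340), glue (343,285), carton (273,240), rack label (409,216), bar about (512,268)-(592,273).

```bash
cat > h.py <<'E'
import numpy as np,cv2
from scipy.spatial.transform import Rotation as R
from scipy.optimize import least_squares
def ray(cam,px):
    K=cam["K"];x=(px[0]-K[0,2])/K[0,0];y=(px[1]-K[1,2])/K[1,1]
    if cam["fish"]:
        th=np.hypot(x,y);s=np.sinc(th/np.pi);d=np.array([x*s,y*s,np.cos(th)])
    else: d=np.array([x,y,1.])
    d=cam["T"][:3,:3]@d;return cam["T"][:3,3],d/np.linalg.norm(d)
def proj(cam,P):
    p=cam["T"][:3,:3].T@(np.asarray(P)-cam["T"][:3,3]);K=cam["K"]
    if cam["fish"]:
        r=np.hypot(p[0],p[1]);th=np.arctan2(r,p[2]);u=p[:2]/max(r,1e-9)*th
    else:u=p[:2]/p[2]
    return np.array([K[0,0]*u[0]+K[0,2],K[1,1]*u[1]+K[1,2]])
def onz(cam,px,z):
    o,d=ray(cam,px);return o+d*(z-o[2])/d[2]
def tri(obs):
    A=np.zeros((3,3));b=np.zeros(3);L=[]
    for c,p in obs:
        o,d=ray(c,p);M=np.eye(3)-np.outer(d,d);A+=M;b+=M@o;L.append((o,M))
    X=np.linalg.solve(A,b);return X,[1000*np.linalg.norm(M@(X-o)) for o,M in L]
def tool(s):
    T=np.eye(4);T[:3,:3]=R.from_rotvec(s["tool_rot"]).as_matrix();T[:3,3]=s["position"];return T
def snap(n,tag):
    from bench import ctrl
    s=ctrl.get_state();d=ctrl.get_image(n)
    cv2.imwrite(f"pics/{tag}.png",cv2.cvtColor(d["pixels"],cv2.COLOR_RGB2BGR))
    T=tool(s)@np.array(d["T_tool_cam"]) if n=="wrist" else np.array(d["cam_to_world"])
    np.savez(f"pics/{tag}.npz",K=d["camera_matrix"],T=T,fish=n=="wrist");return s
def load(tag):
    z=np.load(f"pics/{tag}.npz");return dict(K=z["K"],T=z["T"],fish=bool(z["fish"]))
def up(tag,s=1.5625,box=None):
    im=cv2.imread(f"pics/{tag}.png")
    if box: im=im[box[1]:box[3],box[0]:box[2]]
    cv2.imwrite(f"pics/{tag}_v.png",cv2.resize(im,None,fx=s,fy=s,interpolation=cv2.INTER_CUBIC))
E
python3 - <<'E'
from h import *
snap("scene","sc");snap("top","tp")
c=load("tp");k=1.5625
for n,p,z in [("head",(405,315),.044),("hend",(377,352),.036),("pot",(376,297),.065),("mA",(437,325),.024),("mB",(421,356),.024),("glue",(341,282),.15),("ct1",(242,212),.2),("ct2",(300,210),.2),("ct3",(305,262),.2),("ct4",(245,272),.2),("rlabel",(409,216),.127),("bar1",(506,268),.19),("bar2",(592,273),.19),("tape",(290,351),.045),("nail",(215,362),.1),("plate",(540,268),0)]:
    print(n,np.round(onz(c,np.array(p)/k,z),3))
s=load("sc")
print(tri([(c,np.array((506,268))/k),(s,np.array((300,333))/k)]),tri([(c,np.array((592,273))/k),(s,np.array((203,370))/k)]))
E
```

```text
head [ 0.514 -0.     0.044]
hend [0.415 0.075 0.036]
pot [0.561 0.077 0.065]
mA [ 0.488 -0.086  0.024]
mB [ 0.404 -0.043  0.024]
glue [0.592 0.161 0.15 ]
ct1 [0.764 0.404 0.2  ]
ct2 [0.768 0.259 0.2  ]
ct3 [0.637 0.245 0.2  ]
ct4 [0.613 0.394 0.2  ]
rlabel [ 0.767 -0.012  0.127]
bar1 [ 0.621 -0.253  0.19 ]
bar2 [ 0.608 -0.466  0.19 ]
tape [0.419 0.308 0.045]
nail [0.39  0.493 0.1  ]
plate [ 0.645 -0.372  0.   ]
(array([ 0.6206139 , -0.25913825,  0.17651357]), [np.float64(4.546280954035793), np.float64(4.546280954035754)]) (array([ 0.60926069, -0.46179914,  0.19068873]), [np.float64(4.08409152152915), np.float64(4.084091521529364)])
```

>>> {"op": "carry_out", "data": {"steps": [[-3, -25, 14.5, 26, -38, 14, 1], [-3, -25, 14.5, 26, -38, 14, 1], [-3, -25, 14.5, 26, -38, 14, 1], [-3, -25, 14.5, 26, -38, 14, 1], [-3, -25, 14.5, 26, -38, 14, 1], [-3, -25, 14.5, 26, -38, 14, 1], [-3, -25, 14.5, 26, -38, 14, 1], [-3, -25, 14.5, 26, -38, 14, 1], [-3, -25, 14.5, 26, -38, 14, 1], [-3, -25, 14.5, 26, -38, 14, 1], [-3, -25, 14.5, 26, -38, 14, 1], [-3, -25, 14.5, 26, -38, 14, 1]]}}

```text
time: 1.45
position: [0.4323, 0.2478, 0.3639]
tool_rot: [0.014, 2.706, -0.008]
ft_force: [-0.1, -0.4, 0.5]
grip_width: 0.997
grip_force: 0.0
```

```bash
python3 -c "
from h import *
s=snap('wrist','w1');print(s['time'],s['position'],s['tool_rot'],s['joint_positions'],s['qd'])
up('w1')"
```

```text
1.45 [0.43231504 0.24780187 0.36387977] [ 0.0139702   2.70609109 -0.00792008] [-0.62482681 -0.30147045 -0.13859353  1.8667886   0.27367019  1.26750407
  0.75505669] [-0.02451629  0.00554787 -0.0454432   0.00923284 -0.04829145 -0.00184452
  0.00064127]
```

View pics/w1_v.png

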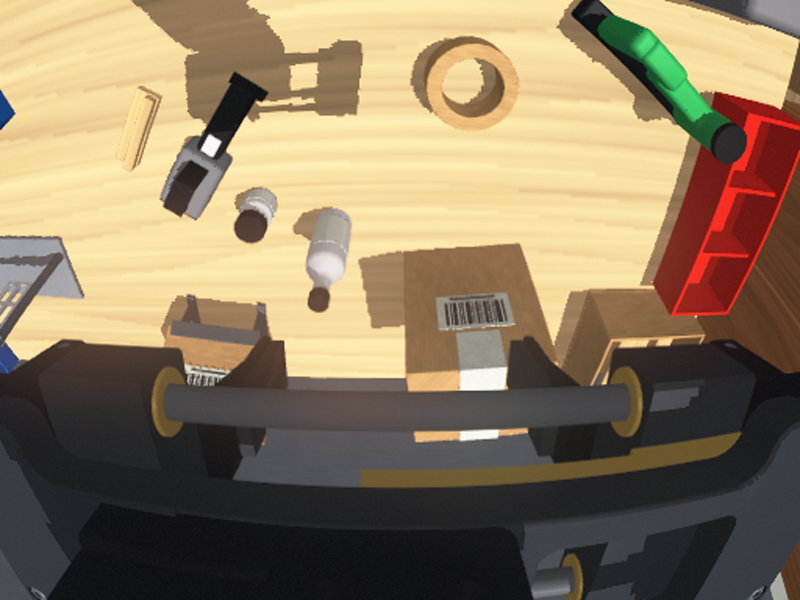

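Wrist view: scanner head at (195,180), handle foot (250,88), carton label centre (474,312), rack label cut off by the finger at (205,375), tape/nailer/glue clear. Next: view of rack, then of rail.

>>> {"op": "carry_out", "data": {"steps": [[0, -10, 0, 10, -28, -3, 1], [0, -10, 0, 10, -28, -3, 1], [0, -10, 0, 10, -28, -3, 1], [0, -10, 0, 10, -28, -3, 1], [0, -10, 0, 10, -28, -3, 1], [0, -10, 0, 10, -28, -3, 1], [0, -10, 0, 10, -28, -3, 1], [0, -10, 0, 10, -28, -3, 1], [0, -10, 0, 10, -28, -3, 1]]}}

```text
time: 2.4
position: [0.5639, -0.0214, 0.2813]
tool_rot: [0.002, 2.588, 0.029]
ft_force: [0.4, 0.5, 0.0]
grip_width: 0.998
grip_force: 0.0
```

```bash
python3 -c "
from h import *
s=snap('wrist','w2');print(s['time'],s['position'],s['tool_rot'],s['joint_positions'],abs(s['qd']).max())
up('w2')"
```

```text
2.4 [ 0.56394038 -0.02137638  0.28131529] [2.08694546e-03 2.58809378e+00 2.85676417e-02] [-0.20489212 -0.30118501  0.17156211  2.06581542  0.06105054  0.81934595
  1.51365697] 0.4958379558090973
```

>>> {"op": "carry_out", "data": {"steps": [[0, 5, 0, -6, -29, 4, 1], [0, 5, 0, -6, -29, 4, 1], [0, 5, 0, -6, -29, 4, 1], [0, 5, 0, -6, -29, 4, 1], [0, 5, 0, -6, -29, 4, 1], [0, 5, 0, -6, -29, 4, 1], [0, 5, 0, -6, -29, 4, 1], [0, 5, 0, -6, -29, 4, 1], [0, 5, 0, -6, -29, 4, 1]]}}

```text
time: 3.35
position: [0.5049, -0.3068, 0.3195]
tool_rot: [-0.004, 2.678, 0.031]
ft_force: [-0.3, 0.7, -0.8]
grip_width: 0.997
grip_force: 0.0
```

```bash
python3 -c "
from h import *
s=snap('wrist','w3');print(s['time'],s['position'],s['tool_rot'],s['joint_positions'],abs(s['qd']).max())
up('w3')"
```

```text
3.35 [ 0.50493663 -0.30681174  0.31945951] [-0.00437654  2.67769425  0.03094183] [-0.1002411  -0.17121853  0.70874982  1.81936379 -0.19374695  1.09087072
  2.25422578] 0.01367419504178128
```

View pics/w2_v.png

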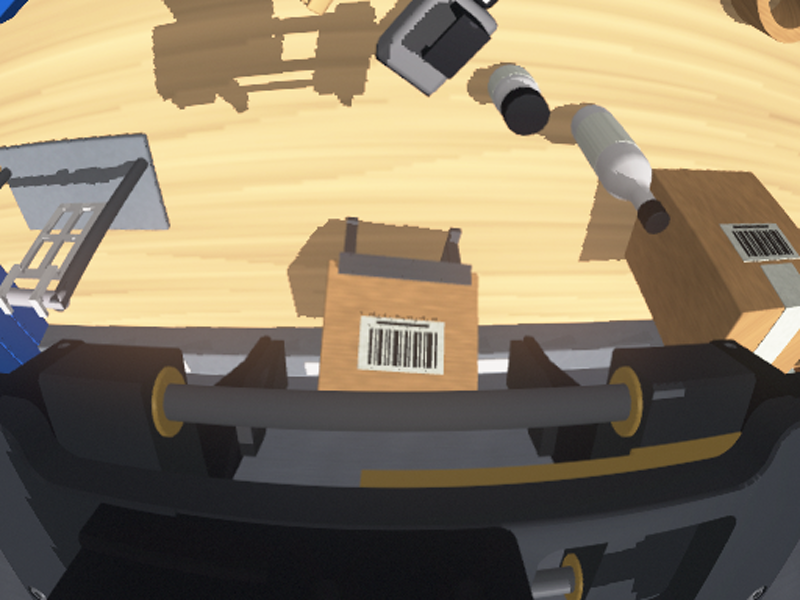

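View pics/w3_v.png

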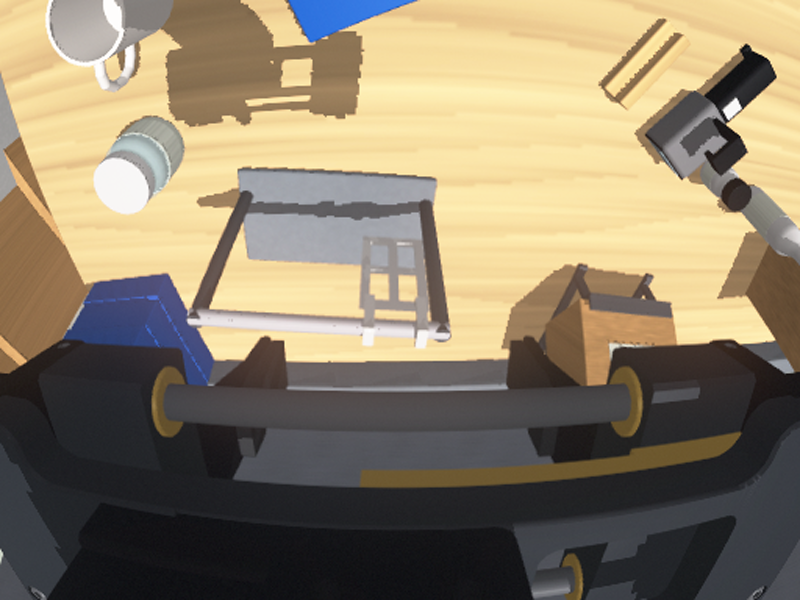

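w2: rack label corners about (363,316),(444,322),(442,375),(359,369); carton label (721,226)…(798,256). w3: bar from (195,318) to (443,332), template at (360-428), jar (140,165), mug (90,30), scanner (695,135). I'll make a magnified montage for accurate corners.

```bash
python3 - <<'E'
from h import *
def crop(t,x,y):
    im=cv2.imread(f"pics/{t}.png")[y:y+75,x:x+100];return cv2.resize(im,(400,300),interpolation=cv2.INTER_CUBIC)
a=np.vstack([np.hstack([crop("w1",85,42),crop("w3",405,25)]),np.hstack([crop("w1",265,170),crop("w2",215,185)])])
cv2.imwrite("pics/m1.png",a)
E
```

```text
(no output)
```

View pics/m1.png

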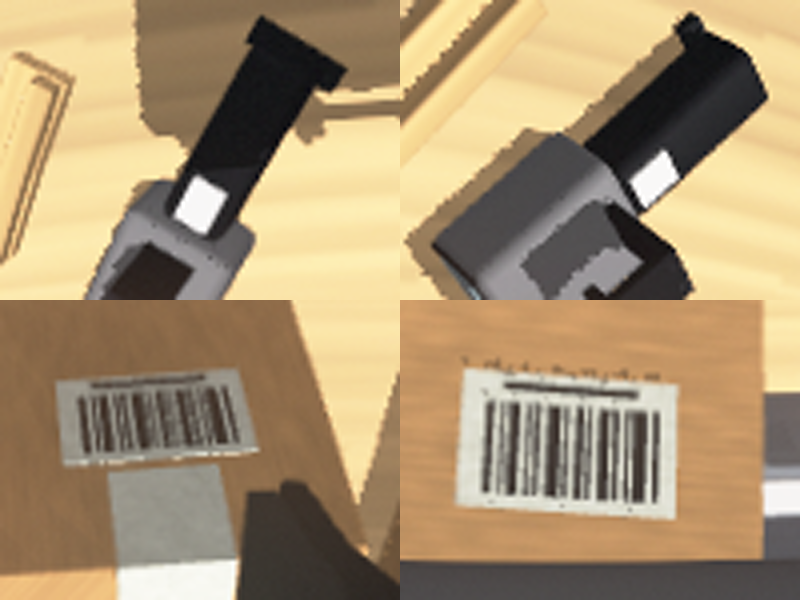

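```bash
cat > fit.py <<'E'
from h import *
w1,w2,w3,tp,sc=[load(t) for t in("w1","w2","w3","tp","sc")]
k=1.5625
def rep(n,r):
    J=r.jac;print(n,np.round(r.x,4),"rms px",round(np.sqrt(np.mean(r.fun**2)),2),"sd",np.round(np.sqrt(np.diag(np.linalg.pinv(J.T@J))),4))
A=lambda q:[(265+x/4,170+(y-300)/4) for x,y in q]
B=lambda q:[(215+(x-400)/4,185+(y-300)/4) for x,y in q]
loc=np.array([[0,-.04,-.025],[0,.04,-.025],[0,.04,.025],[0,-.04,.025]])
def label(p,tilt): # x axis into carton, tilted down by tilt
    Rm=R.from_euler("ZY",[p[3],tilt],degrees=True).as_matrix();return p[:3]+loc@Rm.T
def fun(p,tilt,obs): return np.concatenate([proj(c,P)-q for c,qs in obs for P,q in zip(label(p,tilt),qs)])
c1=A([(56,382),(237,370),(258,450),(65,465)]);c2=[np.array(q)/k for q in[(721,226),(777,223),(798,256),(738,262)]]
r=least_squares(fun,[.62,.32,.12,9],args=(0,[(w1,c1),(w2,c2)]),x_scale=[.01,.01,.01,1]);rep("carton",r)
rk=B([(463,369),(678,384),(675,520),(455,505)])
r=least_squares(fun,[.767,-.012,.127,0],args=(25,[(w2,rk)]),x_scale=[.01,.01,.01,1]);rep("rack",r)
# bar axis ends on centrelines
for n,a,b in[("bar+",(w3,(441,331)),(w2,(60,299)))]:
    print(n,tri([(a[0],np.array(a[1])/k),(b[0],np.array(b[1])/k)]))
for p in[(197,318),(441,331)]: print("bar@.19",onz(w3,np.array(p)/k,.19))
S=lambda q:[(85+x/4,42+y/4) for x,y in q]
sp=np.array([[-.118,.022,.036],[-.118,-.022,.036],[-.106,.022,.036],[-.106,-.022,.036],[-.03,.028,.044],[-.03,-.028,.044]])
so=S([(347,69),(260,17),(333,92),(247,45),(256,238),(140,182)])
def fs(p): return np.concatenate([proj(w1,R.from_euler("z",p[2],degrees=True).apply(P)+[p[0],p[1],0])-q for P,q in zip(sp,so)])
r=least_squares(fs,[.51,0,-37],x_scale=[.01,.01,1]);rep("scanner",r);print(np.round(r.fun,1))
p=r.x;T=lambda P:R.from_euler("z",p[2],degrees=True).apply(P)+[p[0],p[1],0]
print("grip",T([-.075,0,.022]))
print("w3 chk foot",[ (proj(w3,T(P))-[405,25])*4+[400,0] for P in sp])
for n,q,z in[("mA",(157,92),.024),("mB",(130,170),.024),("mC",(140,85),.024),("mD",(117,163),.024)]: print(n,onz(w1,np.array(q)/k,z),R.from_euler("z",-p[2],degrees=True).apply(onz(w1,np.array(q)/k,z)-[p[0],p[1],0]))
print("template w3",onz(w3,np.array((362,333))/k,.2),onz(w3,np.array((428,340))/k,.2))
print("glue base-ish",onz(w1,np.array((335,218))/k,0.0),"pot",onz(w1,np.array((251,222))/k,.065))
E
python3 fit.py
```

```text
carton [0.6395 0.3294 0.1183 6.4726] rms px 1.04 sd [1.2000e-03 1.0000e-03 1.3000e-03 1.0343e+00]
rack [ 0.7659 -0.0117  0.1299 -8.2618] rms px 0.17 sd [5.6000e-03 7.0000e-04 4.0000e-03 1.6147e+00]
bar+ (array([ 0.62974706, -0.26815772,  0.18965744]), [np.float64(0.5207606566716649), np.float64(0.5207606566716004)])
bar@.19 [ 0.61480399 -0.45962589  0.19      ]
bar@.19 [ 0.63014435 -0.26814381  0.19      ]
scanner [ 5.00000e-01  3.09000e-02 -3.92538e+01] rms px 1.3 sd [0.0011 0.0012 0.8716]
[ 0.9  0.2 -0.5 -1.4  0.5  0.4 -0.9 -2.2 -0.8  3.2  0.6  0.3]
grip [0.4418765 0.0783466 0.022    ]
w3 chk foot [array([798.49380792, 100.49582338]), array([765.26008885,  22.57020837]), array([781.89475048, 116.01527211]), array([748.0370055 ,  38.57455287]), array([685.20233432, 235.88571647]), array([636.88743039, 141.74017259])]
mA [ 0.40892504 -0.00816899  0.024     ] [-0.04577264 -0.08784365  0.024     ]
mB [ 0.49870322 -0.07152776  0.024     ] [ 0.06383784 -0.08009778  0.024     ]
mC [ 0.39750058 -0.02745943  0.024     ] [-0.04241301 -0.11001012  0.024     ]
mD [ 0.48722192 -0.08735766  0.024     ] [ 0.06496378 -0.09962053  0.024     ]
template w3 [ 0.62038409 -0.32828521  0.2       ] [ 0.6290263 -0.2789803  0.2      ]
glue base-ish [0.59518977 0.17037525 0.        ] pot [0.55635237 0.0878834  0.065     ]
```

```bash
python3 - <<'E'
from h import *
w1,w2,w3,tp,sc=[load(t) for t in("w1","w2","w3","tp","sc")];k=1.5625
f=lambda c,p,z:np.round(onz(c,np.array(p)/k,z),3)
f2=lambda c,p,z:np.round(onz(c,np.array(p),z),3)
print("foot end z.036: w1",f2(w1,(85+303/4,42+43/4),.036),"w3",f2(w3,(405+329/4,25+55/4),.036),"tp",f(tp,(376,354),.036))
print("pot top: w1",f(w1,(251,226),.065),"w2",f(w2,(526,110),.065),"tp",f(tp,(376,297),.065))
print("glue cap: w1",f(w1,(319,300),.15),"w2",f(w2,(654,218),.15),"w3",f(w3,(737,194),.15) ,"tp",f(tp,(341,282),.15))
print("moulding ends mid z.024 w1",f(w1,(149,89),.024),f(w1,(123,165),.024),"w3",f(w3,(674,28),.024),f(w3,(614,96),.024),"tp",f(tp,(437,325),.024),f(tp,(421,356),.024))
print("tape centre: w1",f(w1,(472,84),.045),"tp",f(tp,(290,351),.045))
print("plate corners w3",f(w3,(240,168),.01),f(w3,(436,180),.01),"tp near",f(tp,(500,287),.01),f(tp,(578,291),.01))
for c in(w1,w2,w3):print(np.round(c["T"],3).tolist())
E
```

```text
foot end z.036: w1 [0.41  0.105 0.036] w3 [0.414 0.073 0.036] tp [0.41  0.078 0.036]
pot top: w1 [0.562 0.087 0.065] w2 [0.562 0.081 0.065] tp [0.561 0.077 0.065]
glue cap: w1 [0.594 0.171 0.15 ] w2 [0.595 0.164 0.15 ] w3 [ 0.516 -0.014  0.15 ] tp [0.592 0.161 0.15 ]
moulding ends mid z.024 w1 [ 0.404 -0.017  0.024] [ 0.491 -0.079  0.024] w3 [ 0.408 -0.04   0.024] [ 0.488 -0.091  0.024] tp [ 0.488 -0.086  0.024] [ 0.404 -0.043  0.024]
tape centre: w1 [0.416 0.319 0.045] tp [0.419 0.308 0.045]
plate corners w3 [ 0.579 -0.461  0.01 ] [ 0.599 -0.258  0.01 ] tp near [ 0.592 -0.26   0.01 ] [ 0.58  -0.473  0.01 ]
[[0.012, 0.754, 0.656, 0.296], [1.0, -0.006, -0.01, 0.25], [-0.003, 0.656, -0.754, 0.479], [0.0, 0.0, 0.0, 1.0]]
[[-0.004, 0.672, 0.741, 0.415], [1.0, -0.013, 0.017, -0.023], [0.021, 0.741, -0.672, 0.379], [0.0, 0.0, 0.0, 1.0]]
[[-0.008, 0.736, 0.677, 0.366], [1.0, -0.009, 0.021, -0.31], [0.021, 0.677, -0.735, 0.43], [0.0, 0.0, 0.0, 1.0]]
```

```bash
cat >> h.py <<'E'
def goto(pos,yaw,pitch=0):
    "print turn(deg), shift(cm) to TCP pos with tool down, x against heading yaw, scanner nose pitched down by pitch (deg)"
    from bench import ctrl
    s=ctrl.get_state();Rt=R.from_euler("ZY",[yaw,pitch],degrees=True)*R.from_euler("y",180,degrees=True)
    tr=(Rt*R.from_rotvec(s["tool_rot"]).inv()).as_rotvec(degrees=True);sh=(np.array(pos)-s["position"])*100
    print("t",round(s["time"],2),"turn",np.round(tr,2),"shift",np.round(sh,2),"norms",np.linalg.norm(tr).round(1),np.linalg.norm(sh).round(1))
E
python3 -c "
from h import *
goto([.446,.05,.2],-38)"
```

```text
t 3.4 turn [  7.57  26.02 -37.5 ] shift [ -5.89  35.69 -11.95] norms 46.3 38.1
```

>>> {"op": "carry_out", "data": {"steps": [[7.6, 26, -37.5, -5.9, 35.7, -12, 0.7], [7.6, 26, -37.5, -5.9, 35.7, -12, 0.7], [7.6, 26, -37.5, -5.9, 35.7, -12, 0.7], [7.6, 26, -37.5, -5.9, 35.7, -12, 0.7], [7.6, 26, -37.5, -5.9, 35.7, -12, 0.7], [7.6, 26, -37.5, -5.9, 35.7, -12, 0.7], [7.6, 26, -37.5, -5.9, 35.7, -12, 0.7], [7.6, 26, -37.5, -5.9, 35.7, -12, 0.7], [7.6, 26, -37.5, -5.9, 35.7, -12, 0.7], [7.6, 26, -37.5, -5.9, 35.7, -12, 0.7], [7.6, 26, -37.5, -5.9, 35.7, -12, 0.7], [7.6, 26, -37.5, -5.9, 35.7, -12, 0.7]]}}

```text
time: 4.6
position: [0.4452, 0.0451, 0.201]
tool_rot: [1.032, 2.965, -0.004]
ft_force: [0.5, -0.3, 0.3]
grip_width: 0.702
grip_force: 0.0
```

```bash
python3 -c "
from h import *
s=snap('wrist','w4');print(s['time'],s['position'],s['tool_rot'],s['joint_positions'],abs(s['qd']).max())
goto([.446,.05,.2],-38)
up('w4')"
```

```text
4.6 [0.44518349 0.04505388 0.20100546] [ 1.0318908   2.96515024 -0.00434767] [-0.26055195 -0.10177699  0.09147521  1.95884439  0.01322201  1.28369893
  0.72771418] 0.0081535294346728
t 4.65 turn [0.17 0.05 0.4 ] shift [ 0.08  0.5  -0.1 ] norms 0.4 0.5
```

View pics/w4_v.png

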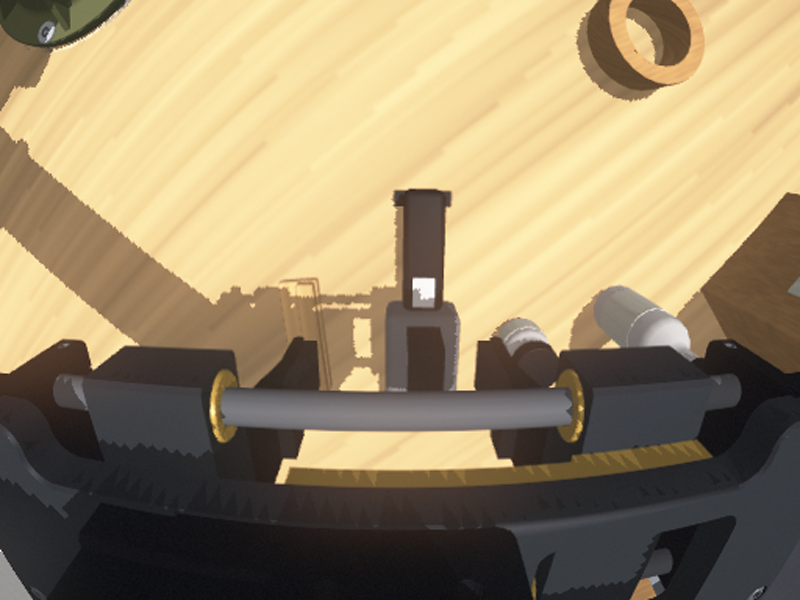

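w4: handle runs from foot (423,191) to head (423,306), edges at columns 404/443; pot at (530,345) and moulding at (305,330) are to the sides.

```bash
cat > f2.py <<'E'
from h import *
w4=load("w4");w3=load("w3");tp=load("tp");k=1.5625
sp=np.array([[-.118,.022,.036],[-.118,-.022,.036],[-.106,.015,.036],[-.106,-.015,.036],[-.03,.015,.036],[-.03,-.015,.036]])
so=np.array([(451,192),(395,192),(443,207),(404,206),(442,307),(404,307)])/k
def T(p,P): return R.from_euler("z",p[2],degrees=True).apply(P)+[p[0],p[1],0]
r=least_squares(lambda p:np.concatenate([proj(w4,T(p,P))-q for P,q in zip(sp,so)]),[.51,0,-37],x_scale=[.01,.01,1])
p=r.x;print(np.round(p,4),np.round(r.fun,1))
f=lambda P:T(p,np.array(P))
print("grip",f([-.075,0,.022]),"origin->w3 head etc",[proj(w3,f(P))*k for P in([-.118,-.022,.036],[-.118,.022,.036],[.05,-.028,.044])],"tp",[proj(tp,f(P))*k for P in([-.118,0,.036],[.05,0,.044])])
inv=lambda P:R.from_euler("z",-p[2],degrees=True).apply(P-np.array([p[0],p[1],0]))
for n,q,z in[("pot",(529,360),.065),("mould",(284,281),.024),("mould2",(316,281),.024)]:print(n,inv(onz(w4,np.array(q)/k,z)).round(3))
g=f([-.075,0,.022]);goto([g[0],g[1],.006],p[2])
E
python3 f2.py
```

```text
[ 5.08200e-01  2.17000e-02 -3.78752e+01] [ 2.3 -1.4 -1.9 -1.3  1.  -0.2 -1.2  0.5  0.7  1.3 -0.8  1.5]
grip [0.44904009 0.06775721 0.022     ] origin->w3 head etc [array([766.75806044,  51.17656085]), array([780.83423698,  81.12146835]), array([662.78628114, 148.99866959])] tp [array([370.04516947, 352.14652819]), array([408.25337342, 302.55080375])]
pot [0.    0.076 0.065]
mould [-0.05  -0.106  0.024]
mould2 [-0.049 -0.081  0.024]
t 4.65 turn [0.17 0.05 0.53] shift [  0.39   2.27 -19.5 ] norms 0.6 19.6
```

```bash
python3 - <<'E'
from h import *
from bench import ctrl
w={n:load(n) for n in("w1","w2","w3","w4","tp")};k=1.5625
snap("top","tp2");snap("wrist","w4b")
obs={"tape":(.045,{"w1":(472,84),"w4":(652,36)},(290,351)),
"pot":(.065,{"w1":(251,226),"w2":(526,110),"w4":(530,360)},(376,297)),
"foot":(.036,{"w1":(249,84),"w3":(760,60),"w4":(423,192)},(376,354)),
"sticker":(.036,{"w1":(210,146),"w3":(733,109),"w4":(424,293)},None),
"m1":(.024,{"w1":(149,89),"w3":(674,28),"w4":(299,280)},(421,356))}
for n,(z,o,t) in obs.items():
    if t: print(n,"tp",onz(w["tp"],np.array(t)/k,z).round(3))
    for c in o: print("   ",c,onz(w[c],np.array(o[c])/k,z).round(3))
d=ctrl.get_image("wrist");im=d["pixels"];print(np.array(d["T_tool_cam"]).round(5).tolist())
a=cv2.imread("pics/tp2.png");x,y=230,185
cv2.imwrite("pics/tpc.png",cv2.resize(a[y:y+60,x:x+80],(800,600),interpolation=cv2.INTER_CUBIC))
E
```

```text
tape tp [0.419 0.308 0.045]
    w1 [0.416 0.319 0.045]
    w4 [0.422 0.309 0.045]
pot tp [0.561 0.077 0.065]
    w1 [0.562 0.087 0.065]
    w2 [0.562 0.081 0.065]
    w4 [0.556 0.082 0.065]
foot tp [0.41  0.078 0.036]
    w1 [0.411 0.102 0.036]
    w3 [0.413 0.07  0.036]
    w4 [0.416 0.093 0.036]
    w1 [0.475 0.047 0.036]
    w3 [0.475 0.052 0.036]
    w4 [0.475 0.048 0.036]
m1 tp [ 0.404 -0.043  0.024]
    w1 [ 0.404 -0.017  0.024]
    w3 [ 0.408 -0.04   0.024]
    w4 [ 0.411 -0.022  0.024]
[[-0.00055, -0.96084, -0.27709, 0.07537], [1.0, -0.00046, -0.00039, 0.00133], [0.00025, -0.27709, 0.96084, -0.16206], [0.0, 0.0, 0.0, 1.0]]
```

View pics/tpc.png

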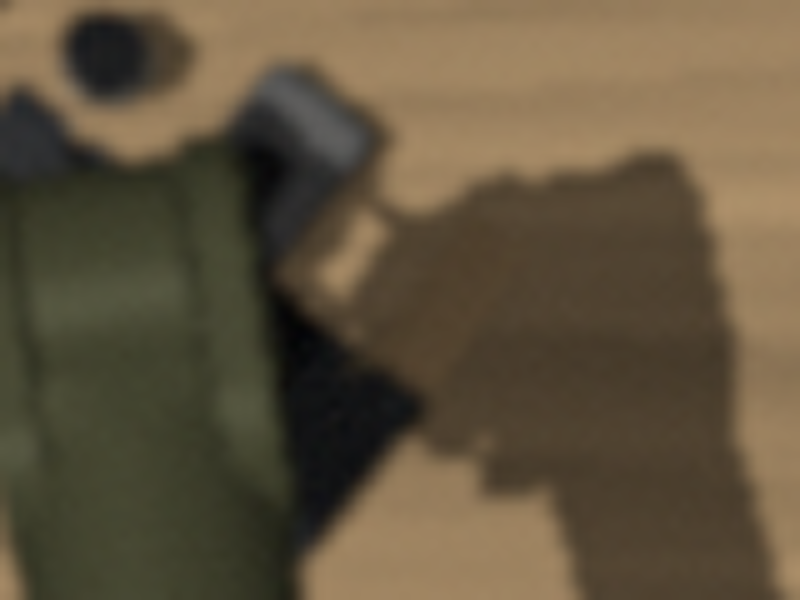

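The top crop shows the arm hiding most of the scanner, so it adds little. The white sticker agrees across w1, w3 and w4 to 5 mm, so I trust w4. I'll go lower and check numerically.

>>> {"op": "carry_out", "data": {"steps": [[0.2, 0, 0.5, 0.4, 2.3, -3, 0.7], [0.2, 0, 0.5, 0.4, 2.3, -7, 0.7], [0.2, 0, 0.5, 0.4, 2.3, -10, 0.7], [0.2, 0, 0.5, 0.4, 2.3, -10, 0.7], [0.2, 0, 0.5, 0.4, 2.3, -10, 0.7], [0.2, 0, 0.5, 0.4, 2.3, -10, 0.7], [0.2, 0, 0.5, 0.4, 2.3, -10, 0.7]]}}

```text
time: 5.5
position: [0.4501, 0.0697, 0.1022]
tool_rot: [1.016, 2.97, 0.004]
ft_force: [0.3, 0.6, -0.2]
grip_width: 0.696
grip_force: 0.0
```

```bash
python3 - <<'E'
from h import *
s=snap('wrist','w5');print(s['position'],s['tool_rot'])
g=cv2.imread('pics/w5.png').max(axis=2).astype(int);c=load("w5")
for r in range(70,215,10):
    row=g[r,180:330];d=np.where(row<70)[0]+180
    runs=np.split(d,np.where(np.diff(d)>1)[0]+1);print(r,[(a[0],a[-1]) for a in runs if len(a)>4])
# predicted for scanner centred under tool (TCP above grip)
T=tool(s)
for x in(-.118,-.09,-.06):
    for y in(-.015,.015):
        P=T[:3,3]+T[:3,:3]@np.array([-(x+.075),y,0]);P[2]=.036;print(x,y,proj(c,P).round(1))
E
```

```text
[0.45009401 0.06974385 0.10224493] [1.01600645 2.97012808 0.00365828]
70 []
80 []
90 []
100 []
110 []
120 []
130 []
140 []
150 []
160 []
170 []
180 []
190 []
200 [(np.int64(237), np.int64(241)), (np.int64(251), np.int64(256))]
210 [(np.int64(258), np.int64(266))]
-0.118 -0.015 [232.4 144.3]
-0.118 0.015 [271.2 144.2]
-0.09 -0.015 [233.  179.2]
-0.09 0.015 [270.8 179.1]
-0.06 -0.015 [233.8 214.3]
-0.06 0.015 [270.2 214.3]
```

```bash
python3 - <<'E'
from h import *
im=cv2.imread('pics/w5.png').astype(int);g=im.max(axis=2)
for r in (160,175,190,205): print(r,g[r,212:300:2].tolist())
print("col252",g[110:220:3,252].tolist());print("col226",g[110:220:3,226].tolist());print("col278",g[110:220:3,278].tolist())
E
```

```text
160 [250, 250, 250, 250, 250, 249, 249, 248, 188, 159, 89, 80, 84, 87, 85, 85, 85, 85, 86, 86, 87, 87, 87, 88, 90, 89, 89, 85, 82, 245, 247, 247, 245, 245, 244, 243, 242, 241, 240, 240, 242, 244, 246, 248]
175 [247, 247, 247, 247, 246, 246, 246, 245, 178, 155, 93, 79, 82, 83, 83, 83, 83, 84, 84, 83, 85, 85, 86, 86, 86, 87, 87, 82, 103, 238, 241, 244, 246, 247, 249, 249, 250, 251, 251, 251, 252, 252, 252, 252]
190 [243, 241, 240, 239, 241, 242, 245, 245, 173, 154, 91, 75, 77, 79, 80, 81, 80, 79, 81, 80, 81, 80, 81, 82, 83, 82, 82, 77, 128, 166, 167, 168, 170, 169, 169, 178, 250, 252, 252, 252, 252, 251, 251, 250]
205 [244, 243, 242, 242, 241, 240, 239, 238, 170, 144, 86, 67, 67, 67, 68, 68, 68, 67, 67, 67, 68, 67, 68, 68, 69, 69, 70, 70, 156, 164, 163, 163, 163, 162, 160, 160, 158, 159, 158, 158, 159, 164, 166, 170]
col252 [241, 239, 238, 240, 244, 249, 251, 251, 250, 249, 241, 75, 78, 84, 86, 86, 87, 87, 86, 85, 87, 85, 85, 84, 84, 82, 81, 80, 80, 77, 68, 66, 66, 74, 74, 64, 62]
col226 [247, 246, 246, 246, 245, 244, 243, 241, 240, 240, 241, 103, 104, 103, 132, 134, 249, 248, 247, 233, 234, 246, 245, 243, 240, 240, 244, 245, 233, 151, 149, 190, 237, 145, 150, 156, 159]
col278 [251, 251, 250, 249, 248, 246, 246, 247, 247, 246, 245, 242, 243, 246, 248, 248, 247, 245, 242, 240, 240, 245, 248, 250, 251, 251, 250, 169, 168, 170, 168, 164, 160, 157, 155, 154, 160]
```

Handle columns 232–268 against 233–270 predicted and foot row 142 against 144, so alignment is within about 1.5 mm. Descend and grip.

>>> {"op": "carry_out", "data": {"steps": [[0, 0, 0, -0.1, 0, -4, 0.7], [0, 0, 0, -0.1, 0, -7, 0.7], [0, 0, 0, -0.1, 0, -9, 0.7], [0, 0, 0, -0.1, 0, -9.6, 0.7], [0, 0, 0, -0.1, 0, -9.6, 0.7], [0, 0, 0, -0.1, 0, -9.6, 0.7], [0, 0, 0, -0.1, 0, -9.6, 0], [0, 0, 0, -0.1, 0, -9.6, 0], [0, 0, 0, -0.1, 0, -9.6, 0], [0, 0, 0, -0.1, 0, -9.6, 0], [0, 0, 0, -0.1, 0, -9.6, 0], [0, 0, 0, -0.1, 0, -9.6, 0]], "squeeze": 50}}

```text
time: 6.75
position: [0.4475, 0.0695, 0.0045]
tool_rot: [-1.016, -2.972, -0.0]
ft_force: [-1.0, -0.2, 2.9]
grip_width: 0.343
grip_force: 49.7
```

>>> {"op": "carry_out", "data": {"steps": [[0, 0, 0, 0, 0, 2, 0], [0, 0, 0, 0, 0, 5, 0], [0, 0, 0, 0, 0, 9, 0], [0, 0, 0, 0, 0, 14, 0], [0, 0, 0, 0, 0, 19, 0], [0, 0, 0, 0, 0, 24, 0], [0, 0, 0, 0, 0, 27, 0], [0, 0, 0, 0, 0, 27, 0], [0, 0, 0, 0, 0, 27, 0]]}}

```text
time: 7.65
position: [0.4473, 0.0696, 0.2738]
tool_rot: [-1.016, -2.972, -0.001]
ft_force: [-0.1, -0.3, -2.3]
grip_width: 0.337
grip_force: 49.7
```

```bash
python3 - <<'E'
from h import *
from bench import ctrl
s=ctrl.get_state();print(s["position"],s["grip_width"],s["grip_force"],s["joint_positions"])
goto([.53,.13,.30],0,-22)
goto([.57,-.12,.36],0,-25)
E
```

```text
[0.44729753 0.06960039 0.27382151] 0.3370361667370602 49.68534914776683 [-0.28618563 -0.12295385  0.06717479  1.83263471  0.00754877  1.43222658
  0.69147548]
t 7.65 turn [ -7.26 -21.25  37.27] shift [8.27 6.04 2.62] norms 43.5 10.6
t 7.65 turn [ -8.25 -24.14  37.13] shift [ 12.27 -18.96   8.62] norms 45.0 24.2
```

>>> {"op": "carry_out", "data": {"steps": [[-7.3, -21.3, 37.3, 8.3, 6, 2.6, 0], [-7.3, -21.3, 37.3, 8.3, 6, 2.6, 0], [-7.3, -21.3, 37.3, 8.3, 6, 2.6, 0], [-7.3, -21.3, 37.3, 8.3, 6, 2.6, 0], [-7.3, -21.3, 37.3, 8.3, 6, 2.6, 0], [-7.3, -21.3, 37.3, 8.3, 6, 2.6, 0], [-7.3, -21.3, 37.3, 8.3, 6, 2.6, 0], [-7.3, -21.3, 37.3, 8.3, 6, 2.6, 0], [-7.3, -21.3, 37.3, 8.3, 6, 2.6, 0], [-7.3, -21.3, 37.3, 8.3, 6, 2.6, 0]]}}

```text
time: 8.65
position: [0.531, 0.1296, 0.3001]
tool_rot: [0.001, 2.757, -0.0]
ft_force: [-0.6, 0.4, -0.7]
grip_width: 0.347
grip_force: 49.8
```

```bash
python3 - <<'E'
from h import *
s=snap('wrist','w6');print(s['position'],s['tool_rot'],s["joint_positions"],abs(s["qd"]).max())
goto([.58,-.12,.36],0,-27)
E
```

```text
[0.53098176 0.12956499 0.30012946] [ 6.08428451e-04  2.75706145e+00 -3.88696662e-04] [-0.37979726 -0.20702528 -0.00292186  1.90577574  0.15845909  1.08906278
  1.13918338] 0.005643151226982486
t 8.7 turn [ 0.01 -4.96  0.02] shift [  4.91 -24.96   5.98] norms 5.0 26.1
```

>>> {"op": "carry_out", "data": {"steps": [[0, -5, 0, 4.9, -25, 6, 0], [0, -5, 0, 4.9, -25, 6, 0], [0, -5, 0, 4.9, -25, 6, 0], [0, -5, 0, 4.9, -25, 6, 0], [0, -5, 0, 4.9, -25, 6, 0], [0, -5, 0, 4.9, -25, 6, 0], [0, -5, 0, 4.9, -25, 6, 0], [0, -5, 0, 4.9, -25, 6, 0], [0, -5, 0, 4.9, -25, 6, 0], [0, -5, 0, 4.9, -25, 6, 0]]}}

```text
time: 9.7
position: [0.5795, -0.1183, 0.3597]
tool_rot: [-0.005, 2.67, 0.001]
ft_force: [0.5, 0.2, -1.6]
grip_width: 0.336
grip_force: 49.9
```

```bash
python3 - <<'E'
from h import *
s=snap('wrist','w7');print(s['position'],s['tool_rot'],s["joint_positions"],abs(s["qd"]).max())
c6,c7=load("w6"),load("w7")
C=[.632,.325,.12];K=[.766,-.012,.13];Bp=[[.6302,-.268,.19],[.6148,-.4596,.19]]
print("w6",proj(c6,C),proj(c6,K));print("w7",proj(c7,C),proj(c7,K),[proj(c7,b) for b in Bp])
# white-label quads
for t in("w6","w7"):
    im=cv2.imread(f"pics/{t}.png");hsv=cv2.cvtColor(im,cv2.COLOR_BGR2HSV)
    p=proj(load(t),C if t=="w6" else K);x,y=int(p[0]),int(p[1]);x0,y0=max(0,x-50),max(0,y-37)
    cr=im[y0:y0+75,x0:x0+100];print(t,x0,y0,cr.shape)
    cv2.imwrite(f"pics/{t}c.png",cv2.resize(cr,(400,300),interpolation=cv2.INTER_CUBIC))
a=[cv2.imread(f"pics/{t}c.png") for t in("w6","w7")]
b=[cv2.resize(cv2.imread(f"pics/{t}.png"),(400,300),interpolation=cv2.INTER_AREA) for t in("w6","w7")]
cv2.imwrite("pics/m2.png",np.vstack([np.hstack(a),np.hstack(b)]))
E
```

```text
[ 0.5794668  -0.11829954  0.35973987] [-4.88244449e-03  2.66987129e+00  6.65532831e-04] [-0.24783864 -0.21943755  0.39182703  1.80734433  0.01321091  1.07068234
  1.72616408] 0.011255282409006041
w6 [394.72159062 182.53079141] [165.34783828 252.65628773]
w7 [504.41843387 130.89734071] [319.05330311 190.05520225] [array([128.89156552, 142.6474147 ]), array([ 13.52153329, 141.06690275])]
w6 344 145 (75, 100, 3)
w7 269 153 (75, 100, 3)
```

View pics/m2.png

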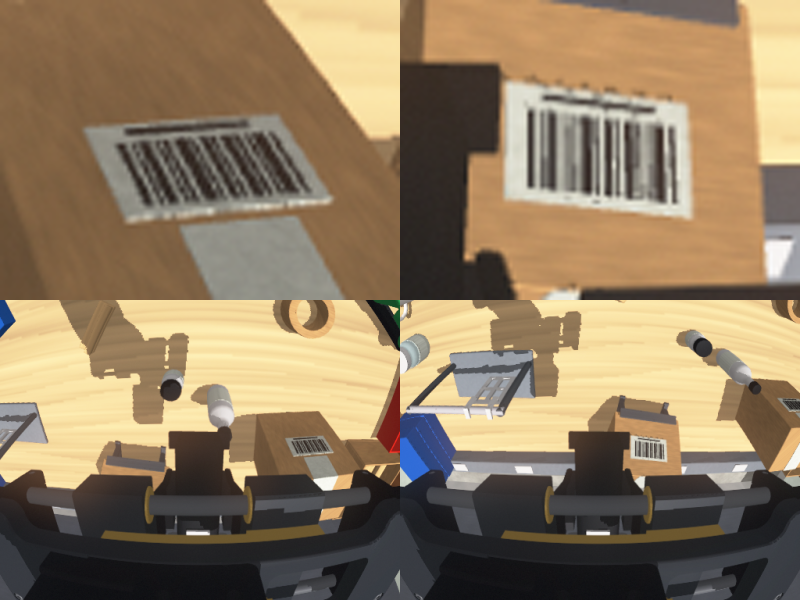

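m2: carton label in w6 (tile corners (84,128),(282,114),(331,198),(127,223)) and rack label in w7 ((506,83),(689,102),(692,218),(503,196)) are both fully visible. The bar in w7 lies where w3 predicted.

```bash
cat > fit2.py <<'E'
from h import *
w2,w6,w7,w3=[load(t) for t in("w2","w6","w7","w3")];k=1.5625
loc=np.array([[0,-.04,-.025],[0,.04,-.025],[0,.04,.025],[0,-.04,.025]])
def label(p,tilt): return p[:3]+R.from_euler("ZY",[p[3],tilt],degrees=True).apply(loc)
def fun(p,tilt,obs): return np.concatenate([proj(c,P)-q for c,qs in obs for P,q in zip(label(p,tilt),qs)])
def go(n,x0,tilt,obs):
    r=least_squares(fun,x0,args=(tilt,obs),x_scale=[.01,.01,.01,1]);J=r.jac
    print(n,np.round(r.x,4),"rms",round(np.sqrt(np.mean(r.fun**2)),2),"sd",np.round(np.sqrt(np.diag(np.linalg.inv(J.T@J))),4))
c2=[np.array(q)/k for q in[(721,226),(777,223),(798,256),(738,262)]]
c6=[np.array([344+x/4,145+y/4]) for x,y in[(84,128),(282,114),(331,198),(127,223)]]
r2=[np.array([215+(x-400)/4,185+(y-300)/4]) for x,y in[(463,369),(678,384),(675,520),(455,505)]]
r7=[np.array([269+(x-400)/4,153+y/4]) for x,y in[(506,83),(689,102),(692,218),(503,196)]]
go("carton 6",[.63,.32,.12,9],0,[(w6,c6)]);go("carton 6+2",[.63,.32,.12,9],0,[(w6,c6),(w2,c2)])
go("rack 7",[.766,-.01,.127,0],25,[(w7,r7)]);go("rack 7+2",[.766,-.01,.127,0],25,[(w7,r7),(w2,r2)])
for n,a,b in[("bar+",(441,331),((500-400)*1.28,(413-300)*1.28)),("bar-",(197,318),((409-400)*1.28,(410-300)*1.28))]:
    print(n,tri([(w3,np.array(a)/k),(w7,np.array(b))]))
E
python3 fit2.py
```

```text
carton 6 [0.638  0.3294 0.1199 6.0871] rms 0.48 sd [0.0045 0.0037 0.0056 1.3089]
carton 6+2 [0.6407 0.3315 0.1167 6.9555] rms 1.05 sd [0.0017 0.0018 0.002  0.9263]
rack 7 [ 0.7661 -0.0121  0.1303 -8.4323] rms 0.36 sd [0.0062 0.0021 0.0064 1.475 ]
rack 7+2 [ 0.767  -0.0117  0.1292 -8.3024] rms 0.29 sd [2.5000e-03 7.0000e-04 2.2000e-03 1.0738e+00]
bar+ (array([ 0.63109182, -0.26861612,  0.19077431]), [np.float64(1.3056994950405827), np.float64(1.3056994950404581)])
bar- (array([ 0.61041274, -0.45700094,  0.19488557]), [np.float64(0.5056198350950404), np.float64(0.5056198350952159)])
```

```bash
python3 - <<'E'
from h import *
c=load("w7")
from bench import ctrl
s=ctrl.get_state();T=tool(s)
for P in([-22,-12,88],[-22,12,88],[18,-12,88],[18,12,88],[-30,-28,44],[-30,28,44],[50,-28,44],[50,28,44],[-118,0,36]):
    q=np.array([-(P[0]+75.4),P[1],-(P[2]-4.5)])/1000;print(P,proj(c,T[:3,3]+T[:3,:3]@q).round(1))
E
python3 - <<'E'
from h import *
# grasp targets: TCP for scanner point at label
def tcp(aim,yaw,pitch,P):  # scanner point P (mm) at world aim
    Rs=R.from_euler("ZY",[yaw,pitch],degrees=True)
    return np.array(aim)+Rs.apply((np.array([-75.4,0,4.5])-np.array(P))/1000)
print("carton",tcp([.638,.3296,.12],6.4,0,[131,0,23]).round(4))
print("rack",tcp([.767,-.0117,.129],-8.3,25,[131,0,23]).round(4))
a=tcp([.6201,-.3938,.197],-4.6,0,[-2,0,82]);print("hang",a.round(4),"standoff",tcp([.6201,-.3938,.189],-4.6,0,[60,0,82]).round(4))
goto(tcp([.638,.3296,.12],6.4,0,[131,0,23])+[-.02,0,.12],6.4,0)
E
```

```text
[-22, -12, 88] [225.6 406.8]
[-22, 12, 88] [277.8 407. ]
[18, -12, 88] [230.3 440.3]
[18, 12, 88] [273.8 440.4]
[-30, -28, 44] [201.9 332.7]
[-30, 28, 44] [302.3 332.9]
[50, -28, 44] [213.6 405.9]
[50, 28, 44] [291.2 406. ]
[-118, 0, 36] [251.7 175. ]
carton [0.4329 0.3066 0.1015]
rack [0.5742 0.0164 0.1995]
hang [ 0.5469 -0.3879  0.1195] standoff [ 0.4851 -0.3829  0.1115]
t 9.75 turn [-1.53 27.01  6.1 ] shift [-16.66  42.53 -13.84] norms 27.7 47.7
```

>>> {"op": "carry_out", "data": {"steps": [[-1.5, 27, 6.1, -16.7, 42.5, -13.8, 0], [-1.5, 27, 6.1, -16.7, 42.5, -13.8, 0], [-1.5, 27, 6.1, -16.7, 42.5, -13.8, 0], [-1.5, 27, 6.1, -16.7, 42.5, -13.8, 0], [-1.5, 27, 6.1, -16.7, 42.5, -13.8, 0], [-1.5, 27, 6.1, -16.7, 42.5, -13.8, 0], [-1.5, 27, 6.1, -16.7, 42.5, -13.8, 0], [-1.5, 27, 6.1, -16.7, 42.5, -13.8, 0], [-1.5, 27, 6.1, -16.7, 42.5, -13.8, 0], [-1.5, 27, 6.1, -16.7, 42.5, -13.8, 0], [-1.5, 27, 6.1, -16.7, 42.5, -13.8, 0], [-1.5, 27, 6.1, -16.7, 42.5, -13.8, 0]]}}

```text
time: 10.95
position: [0.4121, 0.3052, 0.2221]
tool_rot: [-0.175, 3.136, -0.002]
ft_force: [0.3, -0.4, -0.8]
grip_width: 0.339
grip_force: 49.9
```

```bash
python3 - <<'E'
from h import *
goto([.4329,.3066,.1015],6.4,0)
E
```

```text
t 10.95 turn [0.07 0.07 0.01] shift [  2.08   0.14 -12.06] norms 0.1 12.2
```

>>> {"op": "carry_out", "data": {"steps": [[0, 0, 0, 0.5, 0.1, -4, 0], [0, 0, 0, 1, 0.1, -8, 0], [0, 0, 0, 2, 0.1, -11, 0], [0, 0, 0, 2.1, 0.1, -12, 0], [0, 0, 0, 2.1, 0.1, -12, 0], [0, 0, 0, 2.1, 0.1, -12, 0], [0, 0, 0, 2.1, 0.1, -12, 0]]}}

```text
time: 11.65
position: [0.4346, 0.3064, 0.1045]
tool_rot: [-0.171, 3.133, 0.003]
ft_force: [-0.1, -0.1, -1.7]
grip_width: 0.343
grip_force: 49.9
```

```bash
python3 - <<'E'
from h import *
goto([.4329,.3066,.1015],6.4,0)
s=snap("scene","sc8");c=load("sc8");T=tool(s)
W=lambda P:T[:3,3]+T[:3,:3]@(np.array([-(P[0]+75.4),P[1],-(P[2]-4.5)])/1000)
im=cv2.imread("pics/sc8.png")
o=proj(c,W([0,0,40]));x0,y0=int(o[0])-50,int(o[1])-37
cr=im[y0:y0+75,x0:x0+100];a=cv2.resize(cr,(800,600),interpolation=cv2.INTER_CUBIC)
b=a.copy()
for P in([50,28,0],[50,-28,0],[50,28,44],[50,-28,44],[-30,-28,44],[-30,28,44],[-118,-22,36],[-118,-22,4],[18,-12,88],[18,12,88],[-22,12,88],[-22,-12,88],[-30,-28,0]):
    q=(proj(c,W(P))-[x0,y0]+.5)*8;print(P,q.round(0));cv2.circle(a,tuple(int(v) for v in q),3,(0,0,255),-1)
cv2.imwrite("pics/sc8c.png",a)
E
```

```text
t 11.65 turn [-0.1   0.22  0.15] shift [-0.17  0.02 -0.3 ] norms 0.3 0.3
[50, 28, 0] [523. 386.]
[50, -28, 0] [450. 432.]
[50, 28, 44] [529. 306.]
[50, -28, 44] [454. 351.]
[-30, -28, 44] [323. 294.]
[-30, 28, 44] [398. 251.]
[-118, -22, 36] [194. 244.]
[-118, -22, 4] [194. 301.]
[18, -12, 88] [426. 233.]
[18, 12, 88] [459. 214.]
[-22, 12, 88] [393. 187.]
[-22, -12, 88] [360. 205.]
[-30, -28, 0] [320. 373.]
```

View pics/sc8c.png

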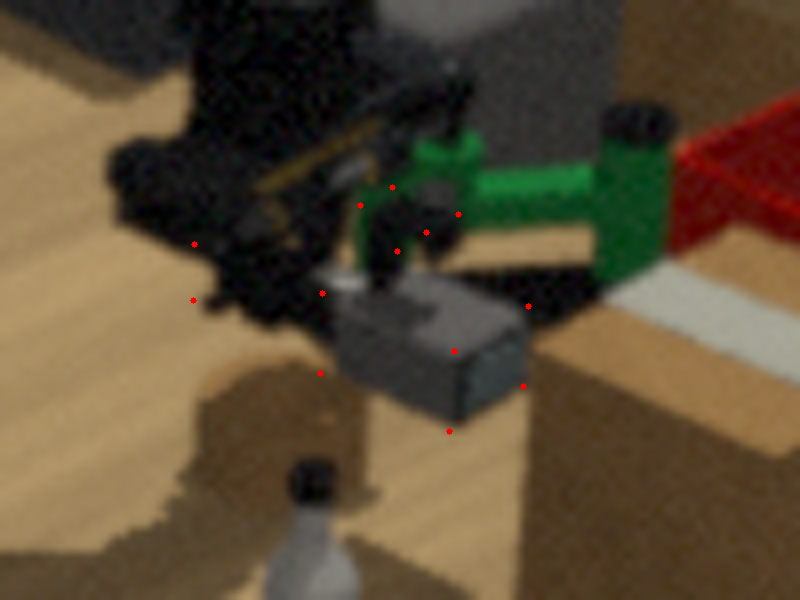

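The last picture shows the scanner level in the hand, with its corners (front bottom (460,428), foot (213,300)) within about 1–2 px of my model. Next I'll average some readings for the fine pose.

```bash
cat >> h.py <<'E'
def avg(n=6):
    from bench import ctrl
    L=[];Q=[]
    for _ in range(n):
        s=ctrl.get_state();L.append(s["position"]);Q.append(s["tool_rot"]);ctrl.get_image("top")
    q=R.from_rotvec(Q).mean();return np.mean(L,0),np.std(L,0),q,s
def fine(pos,yaw,pitch=0,n=6):
    p,sd,q,s=avg(n);Rt=R.from_euler("ZY",[yaw,pitch],degrees=True)*R.from_euler("y",180,degrees=True)
    print("t",round(s["time"],2),"pos",p.round(4),"sd mm",(sd*1e3).round(2),"turn",(Rt*q.inv()).as_rotvec(degrees=True).round(2),"shift",((np.array(pos)-p)*100).round(2),"qd",abs(s["qd"]).max().round(4))
E
python3 -c "
from h import *
fine([.4329,.3066,.1015],6.4)"
```

```text
t 11.95 pos [0.4341 0.3061 0.1036] sd mm [0.28 0.22 0.51] turn [-0.05  0.16  0.13] shift [-0.12  0.05 -0.21] qd 0.0048
```

>>> {"op": "carry_out", "data": {"steps": [[0, 0.2, 0.1, -0.2, 0, -0.2, 0], [0, 0.2, 0.1, -0.2, 0, -0.2, 0], [0, 0.2, 0.1, -0.2, 0, -0.2, 0], [0, 0.2, 0.1, -0.2, 0, -0.2, 0], [0, 0.2, 0.1, -0.2, 0, -0.2, 0], [0, 0.2, 0.1, -0.2, 0, -0.2, 0], [0, 0.2, 0.1, -0.2, 0, -0.2, 0], [0, 0.2, 0.1, -0.2, 0, -0.2, 0], [0, 0.2, 0.1, -0.2, 0, -0.2, 0], [0, 0.2, 0.1, -0.2, 0, -0.2, 0], [0, 0.2, 0.1, -0.2, 0, -0.2, 0], [0, 0.2, 0.1, -0.2, 0, -0.2, 0]]}}

```text
time: 13.2
position: [0.4316, 0.3056, 0.1003]
tool_rot: [0.174, -3.134, 0.0]
ft_force: [-0.4, -0.3, -2.2]
grip_width: 0.341
grip_force: 49.9
```

>>> {"op": "carry_out", "data": {"steps": [[0, 0, 0, 0, 0, 0, 0], [0, 0, 0, 0, 0, 0, 0], [0, 0, 0, 0, 0, 0, 0], [0, 0, 0, 0, 0, 0, 0], [0, 0, 0, 0, 0, 0, 0], [0, 0, 0, 0, 0, 0, 0], [0, 0, 0, 0, 0, 0, 0], [0, 0, 0, 0, 0, 0, 0], [0, 0, 0, 0, 0, 0, 0], [0, 0, 0, 0, 0, 0, 0], [0, 0, 0, 0, 0, 0, 0], [0, 0, 0, 0, 0, 0, 0]]}}

```text
time: 14.4
position: [0.4316, 0.3056, 0.1003]
tool_rot: [0.174, -3.134, 0.001]
ft_force: [-0.2, 0.5, -1.1]
grip_width: 0.341
grip_force: 49.9
```

>>> {"op": "carry_out", "data": {"steps": [[0, 0, 0, 0, 0, 0, 0], [0, 0, 0, 0, 0, 0, 0], [0, 0, 0, 0, 0, 0, 0], [0, 0, 0, 0, 0, 0, 0], [0, 0, 0, 0, 0, 0, 0], [0, 0, 0, 0, 0, 0, 0]]}}

```text
time: 15.0
position: [0.4316, 0.3056, 0.1003]
tool_rot: [0.174, -3.134, 0.001]
ft_force: [-0.6, -0.1, -1.5]
grip_width: 0.339
grip_force: 49.9
```

```bash
python3 -c "
from h import *
fine([.4329,.3066,.1015],6.4,0,10)
goto([.40,.28,.24],6.4,0)
goto([.5742-.05,.0164+.007,.1995+.06],-8.3,25)"
```

```text
t 15.45 pos [0.4316 0.3056 0.1003] sd mm [0.02 0.01 0.01] turn [ 0.03 -0.15  0.04] shift [0.13 0.1  0.12] qd 0.0019
t 15.5 turn [ 0.03 -0.15  0.05] shift [-3.15 -2.55 13.97] norms 0.2 14.5
t 15.5 turn [  0.44  24.91 -14.43] shift [  9.27 -28.21  15.92] norms 28.8 33.7
```

>>> {"op": "carry_out", "data": {"steps": [[0, 0, 0, -1, 0, 5, 0], [0, 0, 0, -1, 0, 10, 0], [0, 0, 0, -1, 0, 15, 0], [0, 0, 0, -1, 0, 19, 0], [0.4, 24.9, -14.4, 9.3, -28.2, 20, 0], [0.4, 24.9, -14.4, 9.3, -28.2, 20, 0], [0.4, 24.9, -14.4, 9.3, -28.2, 20, 0], [0.4, 24.9, -14.4, 9.3, -28.2, 20, 0], [0.4, 24.9, -14.4, 9.3, -28.2, 20, 0], [0.4, 24.9, -14.4, 9.3, -28.2, 20, 0], [0.4, 24.9, -14.4, 9.3, -28.2, 20, 0], [0.4, 24.9, -14.4, 9.3, -28.2, 20, 0]]}}

```text
time: 16.7
position: [0.525, 0.0221, 0.2999]
tool_rot: [-0.2, -2.699, -0.043]
ft_force: [0.9, 0.2, -1.7]
grip_width: 0.34
grip_force: 49.9
```

```bash
python3 -c "
from h import *
fine([.5742,.0164,.1995],-8.3,25,2)"
```

```text
t 16.75 pos [0.5249 0.023  0.3   ] sd mm [0.16 0.96 0.07] turn [0.02 0.02 0.07] shift [  4.93  -0.66 -10.05] qd 0.0289
```

>>> {"op": "carry_out", "data": {"steps": [[0, 0, 0, 1, -0.2, -4, 0], [0, 0, 0, 2.5, -0.4, -8, 0], [0, 0, 0, 4, -0.6, -9.5, 0], [0, 0, 0, 4.8, -0.7, -10, 0], [0, 0, 0, 4.8, -0.7, -10, 0], [0, 0, 0, 4.8, -0.7, -10, 0], [0, 0, 0, 4.8, -0.7, -10, 0], [0, 0, 0, 4.8, -0.7, -10, 0], [0, 0, 0, 4.8, -0.7, -10, 0], [0, 0, 0, 4.8, -0.7, -10, 0], [0, 0, 0, 4.8, -0.7, -10, 0], [0, 0, 0, 4.8, -0.7, -10, 0]]}}

```text
time: 18.0
position: [0.5725, 0.0165, 0.2003]
tool_rot: [-0.195, -2.699, -0.043]
ft_force: [-1.1, 0.7, -1.4]
grip_width: 0.338
grip_force: 49.9
```

```bash
python3 -c "
from h import *
fine([.5742,.0164,.1995],-8.3,25,4)"
```

```text
t 18.15 pos [0.5725 0.0165 0.2003] sd mm [0.01 0.03 0.02] turn [ 0.03  0.01 -0.03] shift [ 0.17 -0.01 -0.08] qd 0.002
```

>>> {"op": "carry_out", "data": {"steps": [[0, 0, 0, 0, 0, 0, 0], [0, 0, 0, 0, 0, 0, 0], [0, 0, 0, 0, 0, 0, 0], [0, 0, 0, 0, 0, 0, 0], [0, 0, 0, 0, 0, 0, 0], [0, 0, 0, 0, 0, 0, 0], [0, 0, 0, 0, 0, 0, 0], [0, 0, 0, 0, 0, 0, 0], [0, 0, 0, 0, 0, 0, 0], [0, 0, 0, 0, 0, 0, 0], [0, 0, 0, 0, 0, 0, 0], [0, 0, 0, 0, 0, 0, 0]]}}

```text
time: 19.4
position: [0.5726, 0.0165, 0.2003]
tool_rot: [-0.195, -2.699, -0.043]
ft_force: [-0.3, -0.7, -2.0]
grip_width: 0.342
grip_force: 49.9
```

>>> {"op": "carry_out", "data": {"steps": [[0, 0, 0, 0, 0, 0, 0], [0, 0, 0, 0, 0, 0, 0], [0, 0, 0, 0, 0, 0, 0], [0, 0, 0, 0, 0, 0, 0], [0, 0, 0, 0, 0, 0, 0], [0, 0, 0, 0, 0, 0, 0], [0, 0, 0, 0, 0, 0, 0], [0, 0, 0, 0, 0, 0, 0], [0, 0, 0, 0, 0, 0, 0], [0, 0, 0, 0, 0, 0, 0], [0, 0, 0, 0, 0, 0, 0], [0, 0, 0, 0, 0, 0, 0]]}}

```text
time: 20.6
position: [0.5725, 0.0166, 0.2003]
tool_rot: [-0.195, -2.699, -0.043]
ft_force: [0.3, -0.7, -1.0]
grip_width: 0.345
grip_force: 49.9
```

```bash
python3 -c "
from h import *
fine([.5742,.0164,.1995],-8.3,25,3)
goto([.44,-.38,.30],-4.6,0)
goto([.465,-.3815,.1115],-4.6,0)"
```

```text
t 20.7 pos [0.5726 0.0166 0.2003] sd mm [0.01 0.01 0.02] turn [ 0.03  0.01 -0.03] shift [ 0.16 -0.02 -0.08] qd 0.0016
t 20.75 turn [ -2.77 -24.84   3.61] shift [-13.26 -39.66   9.97] norms 25.2 43.0
t 20.75 turn [ -2.77 -24.84   3.61] shift [-10.76 -39.81  -8.88] norms 25.2 42.2
```

```bash
python3 - <<'E'
from h import *
B=[.6201,-.3938,.19];Rs=R.from_euler("z",-4.6,degrees=True)
for P in([50,0,58],[-2,0,58],[-2,0,75]): print(P,(B+Rs.apply((np.array([-75.4,0,4.5])-P)/1000)).round(4))
E
```

```text
[50, 0, 58] [ 0.4951 -0.3837  0.1365]
[-2, 0, 58] [ 0.5469 -0.3879  0.1365]
[-2, 0, 75] [ 0.5469 -0.3879  0.1195]
```

>>> {"op": "carry_out", "data": {"steps": [[0, 0, 0, -5, 0, 5, 0], [0, 0, 0, -8, -1, 9, 0], [-2.8, -24.8, 3.6, -12, -39.7, 10, 0], [-2.8, -24.8, 3.6, -12, -39.7, 10, 0], [-2.8, -24.8, 3.6, -12, -39.7, 10, 0], [-2.8, -24.8, 3.6, -12, -39.7, 10, 0], [-2.8, -24.8, 3.6, -12, -39.7, 10, 0], [-2.8, -24.8, 3.6, -12, -39.7, 10, 0], [-2.8, -24.8, 3.6, -12, -39.7, 10, 0], [-2.8, -24.8, 3.6, -12, -39.7, 10, 0], [-2.8, -24.8, 3.6, -12, -39.7, 10, 0], [-2.8, -24.8, 3.6, -12, -39.7, 10, 0]]}}

```text
time: 21.95
position: [0.4515, -0.3813, 0.3001]
tool_rot: [-0.131, -3.137, -0.0]
ft_force: [-0.1, 1.7, -1.6]
grip_width: 0.344
grip_force: 49.9
```

>>> {"op": "carry_out", "data": {"steps": [[0, 0, 0, 0, 0, -5, 0], [0, 0, 0, 0, 0, -10, 0], [0, 0, 0, 0, 0, -14, 0], [0, 0, 0, 0, 0, -16.4, 0], [0, 0, 0, 0, 0, -16.4, 0], [0, 0, 0, 0, 0, -16.4, 0], [0, 0, 0, 0, 0, -16.4, 0], [0, 0, 0, 0, 0, -16.4, 0], [0, 0, 0, 0, 0, -16.4, 0], [0, 0, 0, 0, 0, -16.4, 0]]}}

```text
time: 22.95
position: [0.4529, -0.3806, 0.1371]
tool_rot: [0.127, 3.138, -0.001]
ft_force: [-0.3, -1.1, -0.9]
grip_width: 0.341
grip_force: 49.9
```

```bash
python3 - <<'E'
from h import *
fine([.4951,-.3837,.1365],-4.6,0,3)
s=snap("wrist","w9");c=load("w9");snap("scene","sc9");e=load("sc9")
# bar/scanner check numerically in the scene view: bar & post ends predicted
for P in([.6302,-.268,.19],[.6148,-.4596,.19],[.6201,-.3938,.197]):print(proj(e,P).round(1),proj(c,P).round(1))
im=cv2.imread("pics/sc9.png").max(axis=2).astype(int)
for f in(.2,.35,.5,.65,.8):
    a,b=np.array([.6302,-.268,.19]),np.array([.6148,-.4596,.19]);q=proj(e,a+(b-a)*f);x,y=int(round(q[0])),int(round(q[1]));print(q.round(1),im[y-8:y+9,x].tolist())
E
```

```text
t 23.05 pos [ 0.4528 -0.3806  0.1369] sd mm [0.11 0.03 0.19] turn [0.04 0.01 0.02] shift [ 4.23 -0.31 -0.04] qd 0.0038
[192.3 212.2] [402.2 425.6]
[130.1 237.7] [171.2 438.7]
[152.  226.6] [253.3 451.7]
[180.5 217. ] [168, 166, 165, 163, 164, 154, 159, 153, 121, 100, 124, 153, 148, 124, 97, 94, 102]
[171.5 220.7] [168, 165, 159, 157, 155, 154, 156, 150, 116, 99, 119, 152, 156, 155, 158, 162, 165]
[162.2 224.5] [75, 67, 69, 72, 92, 126, 152, 134, 108, 105, 135, 159, 154, 155, 157, 167, 165]
[152.8 228.4] [96, 97, 95, 84, 70, 103, 147, 149, 126, 95, 76, 63, 64, 61, 57, 111, 159]
[143.2 232.3] [97, 102, 98, 86, 70, 97, 145, 150, 125, 101, 80, 66, 62, 54, 33, 46, 65]
```

>>> {"op": "carry_out", "data": {"steps": [[0, 0, 0, 2, -0.1, 0, 0], [0, 0, 0, 4, -0.3, 0, 0], [0, 0, 0, 5, -0.4, 0, 0], [0, 0, 0, 6, -0.5, 0, 0], [0, 0, 0, 7, -0.5, 0, 0], [0, 0, 0, 8, -0.6, 0, 0], [0, 0, 0, 8.7, -0.7, 0, 0], [0, 0, 0, 9.3, -0.7, 0, 0], [0, 0, 0, 9.3, -0.7, 0, 0], [0, 0, 0, 9.3, -0.7, 0, 0], [0, 0, 0, 9.3, -0.7, 0, 0], [0, 0, 0, 9.3, -0.7, 0, 0]]}}

```text
time: 24.4
position: [0.5451, -0.3876, 0.1364]
tool_rot: [-0.127, -3.138, 0.001]
ft_force: [-0.1, -0.4, -1.9]
grip_width: 0.342
grip_force: 49.9
```

```bash
python3 - <<'E'
from h import *
fine([.5469,-.3879,.1365],-4.6,0,4)
from bench import ctrl
print(np.mean([(ctrl.get_state()["ft_force"],ctrl.get_image("top"))[0] for _ in range(8)],0))
E
```

```text
t 24.55 pos [ 0.5453 -0.3876  0.1364] sd mm [0.09 0.04 0.01] turn [ 0.02 -0.03  0.04] shift [ 0.16 -0.03  0.01] qd 0.0023
[ 0.06725817 -0.45866371 -1.97312407]
```

>>> {"op": "carry_out", "data": {"steps": [[0, 0, 0, 0, 0, -0.4, 0], [0, 0, 0, 0, 0, -0.8, 0], [0, 0, 0, 0, 0, -1.1, 0], [0, 0, 0, 0, 0, -1.3, 0], [0, 0, 0, 0, 0, -1.4, 0], [0, 0, 0, 0, 0, -1.4, 0], [0, 0, 0, 0, 0, -1.4, 0], [0, 0, 0, 0, 0, -1.4, 0]]}}

```text
time: 25.8
position: [0.5456, -0.3875, 0.1225]
tool_rot: [-0.127, -3.139, 0.001]
ft_force: [0.0, 0.1, -2.1]
grip_width: 0.339
grip_force: 49.9
```

```bash
cat > ff.py <<'E'
from h import *
from bench import ctrl
L=[];M=[]
for _ in range(8):
    s=ctrl.get_state();L.append(s["ft_force"]);M.append(s["torque"]);ctrl.get_image("top")
print(s["time"],s["position"],s["tool_rot"],np.mean(L,0).round(2),np.mean(M,0).round(3))
E
python3 ff.py
```

```text
26.15 [ 0.54554961 -0.38743211  0.12230971] [-1.26574214e-01 -3.13849525e+00  7.39151039e-04] [ 0.06  0.01 -1.92] [ 0.006  0.141 -0.004]
```

Not yet in contact (expected at 0.1195). Lower gently.

>>> {"op": "carry_out", "data": {"steps": [[0, 0, 0, 0, 0, -0.1, 0], [0, 0, 0, 0, 0, -0.2, 0], [0, 0, 0, 0, 0, -0.2, 0], [0, 0, 0, 0, 0, -0.2, 0], [0, 0, 0, 0, 0, -0.2, 0]]}}

```text
time: 26.7
position: [0.5455, -0.3874, 0.1203]
tool_rot: [-0.127, -3.138, 0.001]
ft_force: [0.3, 0.2, -2.0]
grip_width: 0.345
grip_force: 49.9
```

```bash
python3 ff.py
```

```text
27.05 [ 0.54557402 -0.38743761  0.12033691] [-1.26483871e-01 -3.13852555e+00  7.66558356e-04] [ 0.14  0.1  -1.77] [ 0.035  0.128 -0.003]
```

>>> {"op": "carry_out", "data": {"steps": [[0, 0, 0, 0, 0, -0.1, 0], [0, 0, 0, 0, 0, -0.1, 0], [0, 0, 0, 0, 0, -0.1, 0], [0, 0, 0, 0, 0, -0.1, 0]]}}

```text
time: 27.5
position: [0.5458, -0.3875, 0.1195]
tool_rot: [-0.127, -3.139, 0.001]
ft_force: [0.6, -0.3, -0.3]
grip_width: 0.342
grip_force: 49.9
```

```bash
python3 ff.py
```

```text
27.85 [ 0.54580076 -0.38748521  0.11952509] [-1.26442577e-01 -3.13903787e+00  1.00745452e-03] [ 0.42 -0.07  0.25] [ 0.025 -0.038  0.   ]
```

Contact as expected: the load went onto the bar at the hook's lever arm. Ease the grip, then open.

>>> {"op": "carry_out", "data": {"steps": [[0, 0, 0, 0, 0, 0, 0], [0, 0, 0, 0, 0, 0, 0], [0, 0, 0, 0, 0, 0, 0], [0, 0, 0, 0, 0, 0, 0]], "squeeze": 4}}

```text
time: 28.3
position: [0.5458, -0.3875, 0.1195]
tool_rot: [-0.127, -3.139, 0.001]
ft_force: [0.8, -1.1, 0.4]
grip_width: 0.346
grip_force: 4.0
```

```bash
python3 ff.py
```

```text
28.65 [ 0.54581936 -0.38747956  0.11947929] [-1.26387631e-01 -3.13901268e+00  1.04721495e-03] [ 1.33 -0.61  1.  ] [-0.06  -0.243 -0.032]
```

>>> {"op": "carry_out", "data": {"steps": [[0, 0, 0, 0, 0, 0, 0.39], [0, 0, 0, 0, 0, 0, 0.44], [0, 0, 0, 0, 0, 0, 0.5], [0, 0, 0, 0, 0, 0, 0.6], [0, 0, 0, 0, 0, 0, 0.7], [0, 0, 0, 0, 0, 0, 0.75], [0, 0, 0, 0, 0, 0, 0.75], [0, 0, 0, 0, 0, 0, 0.75], [0, 0, 0, 0, 0, 0, 0.75], [0, 0, 0, 0, 0, 0, 0.75]]}}

```text
time: 29.7
position: [0.5456, -0.3874, 0.1193]
tool_rot: [-0.127, -3.139, 0.001]
ft_force: [0.8, -0.6, 0.4]
grip_width: 0.745
grip_force: 0.0
```

```bash
python3 ff.py; python3 - <<'E'
from h import *
snap("scene","sc10");e=load("sc10");snap("wrist","w10")
im=cv2.imread("pics/w10.png").max(axis=2).astype(int)
for r in(150,170,190,205): print(r,im[r,200:310:3].tolist())
print(im[100:215:4,252].tolist())
E
```

```text
30.05 [ 0.54555032 -0.38741242  0.11930203] [-1.26485451e-01 -3.13845300e+00  6.73699183e-04] [ 0.31  0.13 -0.22] [0.01  0.014 0.011]
150 [159, 159, 160, 161, 161, 161, 162, 163, 163, 164, 165, 165, 164, 166, 251, 251, 251, 251, 251, 251, 251, 251, 251, 251, 251, 251, 251, 251, 251, 251, 251, 251, 251, 251, 251, 251, 251]
170 [143, 144, 144, 144, 143, 59, 60, 62, 62, 62, 64, 65, 67, 68, 69, 70, 73, 75, 76, 77, 79, 82, 82, 84, 84, 87, 88, 90, 98, 100, 101, 103, 202, 251, 251, 251, 251]
190 [147, 147, 146, 145, 146, 146, 144, 127, 53, 51, 53, 54, 55, 56, 56, 57, 59, 61, 66, 71, 74, 76, 77, 80, 82, 84, 85, 86, 85, 87, 248, 248, 248, 249, 249, 249, 249]
205 [144, 143, 144, 144, 141, 141, 143, 142, 44, 44, 45, 46, 45, 46, 57, 59, 57, 60, 63, 65, 66, 67, 70, 72, 73, 76, 79, 78, 79, 204, 249, 249, 250, 249, 250, 250, 250]
[248, 248, 247, 245, 247, 245, 249, 251, 253, 254, 253, 252, 252, 251, 250, 160, 78, 75, 74, 71, 68, 66, 63, 60, 66, 62, 61, 60, 48]
```

>>> {"op": "carry_out", "data": {"steps": [[0, 0, 0, 0, 0, 0.5, 0.75], [0, 0, 0, 0, 0, 1.5, 0.75], [0, 0, 0, 0, 0, 3, 0.75], [0, 0, 0, -0.5, 0, 5, 0.75], [0, 0, 0, -1, 0, 8, 0.75], [0, 0, 0, -2, 0, 12, 0.75], [0, 0, 0, -4, 0, 15, 0.75], [0, 0, 0, -6, 0, 17, 0.75], [0, 0, 0, -6, 0, 17, 0.75], [0, 0, 0, -6, 0, 17, 0.75], [0, 0, 0, -6, 0, 17, 0.75], [0, 0, 0, -6, 0, 17, 0.75]]}}

```text
time: 31.4
position: [0.4861, -0.3865, 0.2878]
tool_rot: [-0.124, -3.137, -0.001]
ft_force: [0.7, -0.2, 0.2]
grip_width: 0.754
grip_force: 0.0
```

```bash
python3 - <<'E'
from h import *
s=snap("wrist","w11");snap("scene","sa")
for i in range(20): snap("scene","sb")
c=load("w11");e=load("sb")
d=cv2.absdiff(cv2.imread("pics/sa.png"),cv2.imread("pics/sb.png"));print(s["time"],"max diff 1s",cv2.GaussianBlur(d,(5,5),0).max())
B=np.array([.6201,-.3938,.19]);Rs=R.from_euler("z",-4.6,degrees=True)
W=lambda P:B+Rs.apply((np.array(P)-[-2,0,75])/1000)
im=cv2.imread("pics/w11.png").max(axis=2).astype(int)
print("pred foot mid",proj(c,W([-118,0,36])),"handle/head",proj(c,W([-30,-28,44])),proj(c,W([-30,28,44])))
q=proj(c,W([-90,0,36]));x,y=int(q[0]),int(q[1]);print("handle row",y,x-40,im[y,x-40:x+41:2].tolist());print("col",x,y-45,im[y-45:y+40:2,x].tolist())
# scene: difference between before-hanging and now around the scanner
g=cv2.imread("pics/sb.png").max(axis=2).astype(int)
for P in([50,-28,0],[50,-28,44],[-30,-28,0],[-118,-22,36],[-118,-22,4],[50,28,0]):print(P,proj(e,W(P)).round(1))
p=proj(e,W([10,-28,22]));x,y=int(p[0]),int(p[1]);print(x,y);print(g[y-30:y+26:2,x-40:x+40:3])
E
```

```text
31.4 max diff 1s 29
pred foot mid [256.24360483 192.35782578] handle/head [231.43353683 268.06650632] [280.56545139 268.00728196]
handle row 217 216 [153, 152, 150, 123, 100, 99, 99, 98, 99, 98, 98, 98, 98, 98, 67, 64, 66, 65, 65, 66, 67, 67, 68, 68, 69, 71, 71, 71, 137, 144, 144, 143, 144, 146, 145, 145, 146, 147, 149, 150, 151]
col 256 172 [250, 249, 249, 246, 243, 243, 194, 83, 82, 83, 82, 82, 79, 79, 77, 76, 75, 74, 74, 70, 69, 68, 68, 67, 65, 64, 61, 61, 60, 65, 65, 64, 64, 62, 63, 60, 60, 82, 240, 185, 70, 72, 74]
[50, -28, 0] [154.9 262.7]
[50, -28, 44] [152.4 251.1]
[-30, -28, 0] [143.5 246.8]
[-118, -22, 36] [131.8 220.9]
[-118, -22, 4] [133.7 229. ]
[50, 28, 0] [173.  254.5]
147 248
[[172 156  95  94  95  92  91  89 134 133  44   7  22 123 136 138 135 130
   76  73 165 162 129 129 115 107 115]
 [167 109  95  94  90  94  88  70 133 123  12  22  13  55 132 123 132  81
   65  89 160 158 120  91 132 155 129]
 [163  95  89  89  88  87  63 106 133 126  20   9  14  21  76  37  79  77
  116 153 136 104  90 147 147 113 101]
 [164  89  89  86  93  79  73 133 134 133  10   4  17  13  
[... 2066 characters left out ...]
 162 132 105 106 103]
 [ 90  88  89 158 137  87  90  93 101  36  39  94 114 163 173 176 130 160
  167 165 169 150 102 104 106 104 103]
 [ 89  95  91 104 108 125  98  96  96  51  42  84  92 173 173 166 168 167
  167 163 132 108 105 103 104  90  63]
 [ 88  89  85  89 140 175 128  93  96  61  33  90  98 126 166 168 165 168
  151 112 106 102 105 102  85  53  56]
 [ 96  85  91  95 134 173 161  92  88  76  38  82  93  93 164 166 166 133
  107 104 102 105 100  63  56  58  75]
 [110  89  96  95 101 169 168  97  90  85  39  66  89  93 117 148 111 106
  104 107 102  76  65  59  55  88 104]
 [125 100  98  96  95 152 136  95  96 121  38  49  91  92  66  78  68  76
  103 106  66  52  56  84 103 104 104]]
```

```bash
python3 - <<'E'
from h import *
def reg(n):
    snap("scene",n);return cv2.GaussianBlur(cv2.imread(f"pics/{n}.png")[195:270,120:180],(5,5),0).astype(int)
F=[reg("q") for _ in range(16)]
print("vs first",[int(abs(f-F[0]).max()) for f in F]); print("successive",[int(abs(b-a).max()) for a,b in zip(F,F[1:])])
s=snap("wrist","w12");print(s["time"]);im=[cv2.GaussianBlur(cv2.imread(f"pics/{n}.png"),(5,5),0).astype(int)[175:225] for n in("w11","w12")];print("wrist diff",abs(im[0]-im[1]).max())
E
```

```text
vs first [0, 7, 8, 8, 7, 6, 8, 7, 8, 7, 6, 7, 8, 7, 6, 7]
successive [7, 6, 6, 7, 7, 7, 7, 8, 7, 6, 7, 8, 7, 7, 7]
33.3
wrist diff 75
```

```bash
python3 -c "
from bench import ctrl
print(ctrl.close_job())"
```

```text
the job is handed in; nothing more can be done
None
```

I scanned both labels, holding the scanner still for over 2 s at each, then hung it by its hook on the free stretch of the bar; the last images show it hanging still, and I handed the job in at about 33 s (no result came back).

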